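Zero a thickness gauge and hold it on a ground bracket

ROBOT

A 6-joint arm with a two-finger parallel gripper is mounted at the origin on the work surface. World frame = base frame: x ahead of the robot, y to its left, z up, the work surface at z = 0. Lengths are in m, angles in rad, forces in N, time in s.
With the tool pointing down it reaches from about 0.35 to 0.8 m from the base axis. Payload 7.3 kg.
Tool frame: the origin (TCP) lies on the centre line of the jaws, within the pads' length; the fingertips stand 25 mm ahead of it and the grasp point (between the pads) lies 6 mm ahead of it; z points along the fingers, y is the line along which they close (so a half turn about z gives the same grasp; the last joint's range is limited). The gripper opens to 85 mm and grips with 20 to 120 N. Pads are 22 mm wide; open, the fingers measure 114 mm over their backs; the gripper's body (76 mm by 85 mm) begins 54 mm behind the grasp point. The pads swing forward as they close: fully open they stand 13 mm farther back than shut.
Start: joints at [-1.459, 0.342, 1.524, -0, 1.275, -0.146], TCP at [0.134, -0.508, 0.256] pointing down, gripper open.
Joint ranges: [-2.53, 2.53], [-0.77, 2.02], [0.04, 2.7], [-1, 4.14], [0.28, 2.66], [-3.11, 3.11]. Speed limits (rad/s): [2.57, 2.57, 3.14, 3.14, 3.14, 3.14].

INTERFACE

Orientations are given as a rotation vector (axis times angle).
In Python, from rig import r gives the robot as it stands.
- The arm moves only by the tool send_rows, never from a script. Its arguments are lists of equal length, an entry for each row: "translation": the shift along the tool's x, y, z in m, a list of three; "turn": the turn about the tool's z in rad. In form: {"translation": [[tx, ty, tz], ...], "turn": [turn, ...]}. A call has 1 to 12 rows; each row is the pose to reach, as a shift and turn from the pose commanded when the call began, along the tool's axes at that moment; what a row does not reach only later rows make up. A row lasts 1/12 s, in which the tool goes at most 41.7 mm and 7.16 degrees, less where a joint would pass 70% of its speed; a pose out of reach is approached as far as the arm can. A call with a gripper value outside its range is refused whole. "jaw" is the closure in counts, from 0 (fully open) to 255 (shut), set as the call begins (left out, the last holds). The fingers move at their own pace and stop on an object; the grip force is fixed at half the most. Time passes only in rows, so rows that repeat a pose let the fingers close. It gives the time, the measured TCP pose, the force, the opening and the grip force at its end, in the units of the state.
- r.sense(): the state, without advancing time (a new reading comes with each control period).
- r.camera(name): name is "scene" or "top" or "wrist"; returns a dict with "pixels" (400x640x3 uint8, red, green, blue), "depth" (400x640 float32, m along the optical axis (not along the pixel's ray), 0 where there is no reading), "camera_matrix" (3x3 intrinsics, pixels), "R" (3x3) and "t" (3): a world point X has camera coordinates R X + t. Camera axes: x right, y down, z forward; pixel columns grow to the right and rows downward; lengths in m; the calibration is good to about 2 mm. A picture is of the moment at which its call begins.
- r.sign_off(): hands the job in; it is judged then, once.
The state is a dict: "clock": time; "joint_pos": joint angles; "dq": joint speeds; "effort": joint torques, N m; "position": TCP position; "eef_rot": TCP orientation; "ft_force": force on the tool from outside, world axes, zero at the start; "ft_torque": the same for the moment, N m; "width": finger opening in m; "grasp_force": force on a finger pad.
Only numpy, scipy, OpenCV 4.12 (cv2) and the standard library are available. Lean on these libraries where they do the work, as an engineer would, in place of code of your own. Each camera call takes 0.05 s, during which the arm holds its last target. There are 200 camera calls.

TASK

The weld on the bracket has been ground and its plate must be checked with the hand-held thickness gauge. Take the gauge out of its stand and first zero it: hold it upright with its spring tip pressed lightly on the middle of the bare steel reference disc for about a second; then press the tip on the dot inside the marked ring of the tilted bracket, with the gauge square to the plate. Both times push the spring tip about half-way in, never hard; finish while still holding the gauge steadily there, and leave the other things on the bench and the bracket's tilt alone.

Things in the scene. Friction and masses are not known exactly. Their poses are not given: they have to be found in the camera images.
- gauge_grip (a point): The place to grasp the gauge from above: on its axis, inside the upright grey square handle (32 x 32 mm, 65 mm tall), 30 mm below the handle's top and 95 mm above the end of the unpressed tip. z is the gauge's axis, from tip to handle; x and y are square to the handle's flat sides.
- gauge: The whole gauge, 125 mm, about 0.24 kg: square handle, below it a round aluminium nose 20 mm in diameter and 40 mm long, then the steel spring tip, an 8 mm ball-ended rod standing 20 mm out. It hangs upright in its stand on the handle's shoulder and lifts straight up, free after 65 mm. The origin is at the end of the unpressed tip, z along the axis to the handle.
- gauge_tip (a point): The end of the gauge's ball-ended spring tip (it moves with the tip); z along the gauge's axis towards the handle.
- plunger (a joint): How far the spring tip is pushed into the nose, in m: 0 is fully out, 0.012 is the end of travel. It springs back; it takes about 1.2 N to start and 0.4 N more per mm (3.6 N half-way, at 0.006).
- stand: The gauge's stand: a fixed black block 80 x 80 mm, 65 mm tall, with a 25 mm square hole right through its middle. The origin is the centre of its underside.
- ref: The fixed reference disc: a grey foot 80 mm in diameter and 12 mm high, on it a bare steel disc 44 mm in diameter, 25 mm above the bench in all. The origin is the centre of its underside.
- ref_top (a point): The middle of the top face of the bare steel reference disc, 25 mm above the bench; the face is level.
- work: The fixed green tilting table (base 130 x 100 mm) with the bracket clamped on it. The origin is the centre of the base's underside; its x axis points away from the low edge of the plate.
- spot (a point): The dot in the marked dark ring (20 mm across) on the bracket's bright plate (110 x 90 mm), about 80 mm above the bench. z is square to the plate, up out of it; x runs up its slope, y level. An upright rib 32 mm tall, parallel to x, stands 41 mm from the dot on the -y side; two low clamps hold the ends of the +y edge, the nearer 24 mm from the dot.
- tilt (a joint): Tilt of the table and plate about its level hinge, rad: 0 is level; a larger value leans the face over towards the work's own -x side. It is locked by stiff friction and a light push does not move it.
- grinder: Bystander: an angle grinder lying on the bench, about 300 mm long.
- scrapbox: Bystander: an open cardboard box 150 x 200 mm, 90 mm high, with offcuts.
- hammer: Bystander: a hammer lying on the bench.
- brush: Bystander: a brush lying on the bench.
Not all that is in view belongs to the job. What is shaped like the gauge but blue is not meant. Of the things shaped like the ref, the grey one is meant.

How it is judged:
By the outcome, as a careful person would: the job done as asked, in the order asked, and still so for the second after the job is handed in, while the arm keeps its last pose, push and grip.
It also fails if it takes over 48 s, if anything falls off the work surface, if the arm or the gripper's body presses on something with over 40 N, if the wrist force passes 120 N, or if a joint passes its speed limit or range.

## Working session

There is one attempt and no reset: what is moved stays moved. The work goes in short steps, Python scripts to look and compute and a tool call to move; the robot and the scene stay as the last step left them, time stands still between calls to the robot, and variables do not carry over. Pictures are saved under pics/ and viewed, at most 10 in all, crops included, and the job is handed in when it is done.

Besides the shell and the picture viewer there is one more tool, called after "Call:" as a command line: name --pt "numbers of a row" for each row, then --argument value for the rest. send_rows: Moves the arm, as the interface text tells. Its arguments: {"type":"object","properties":{"translation":{"type":"array"},"turn":{"type":"array"},"jaw":{"type":"number"}},"required":["translation","turn"]}

```bash
ls; mkdir -p pics
cat > h.py <<'E'
import numpy as np, cv2
from rig import r
def snap(name,fn=None):
    c=r.camera(name)
    if fn: cv2.imwrite('pics/'+fn,c['pixels'][:,:,::-1])
    np.savez('pics/'+name+'.npz',**c)
    return c
def world(c):
    K=c['camera_matrix'];d=c['depth'];v,u=np.mgrid[:d.shape[0],:d.shape[1]]
    P=np.stack([(u-K[0,2])/K[0,0]*d,(v-K[1,2])/K[1,1]*d,d],-1)
    return (P-c['t'])@c['R']   # R^T (P-t)
E
python3 - <<'E'
from h import *
print(r.sense())
for n in ('scene','top'):
    c=snap(n,n+'0.png'); print(n,c['R'].round(3).tolist(),c['t'])
E
```

```text
pics
{'clock': 0.0, 'joint_pos': array([-1.45901883e+00,  3.42734914e-01,  1.52503724e+00,  5.46578704e-06,
        1.27538756e+00, -1.45972500e-01]), 'dq': array([ 4.31466757e-05, -4.83971005e-04, -1.16446667e-03,  9.85446481e-04,
       -1.25916823e-03, -1.16278534e-03]), 'effort': array([-2.17976358e-04, -4.33676720e+01, -2.46011102e+01, -1.60465534e-04,
        7.82489689e-03, -4.06646279e-05]), 'position': array([ 0.13382093, -0.50727832,  0.25561254]), 'eef_rot': array([-3.11398633e+00, -4.03549101e-01, -5.02695129e-05]), 'ft_force': array([0.49499098, 0.26309338, 0.56836602]), 'ft_torque': array([ 0.01909587, -0.02359837,  0.00927533]), 'grasp_force': 0.0, 'width': 0.08568622292294911}
scene [[0.891, 0.454, -0.016], [0.232, -0.485, -0.843], [-0.39, 0.747, -0.538]] [-0.52256283 -0.04908536  1.65371372]
top [[-0.023, -1.0, -0.015], [-0.983, 0.026, -0.183], [0.184, 0.011, -0.983]] [0.03813953 0.57509316 1.1709874 ]
```

View pics/scene0.png

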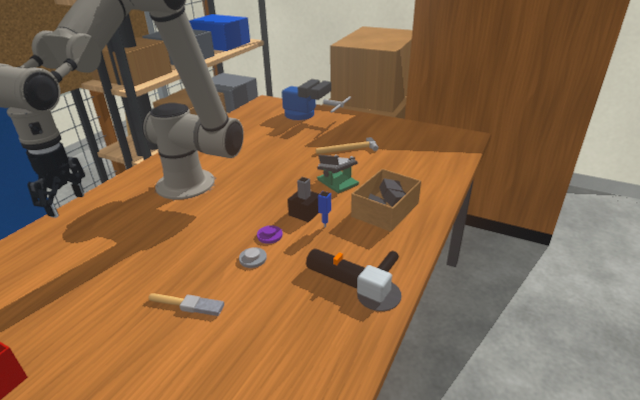

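View pics/top0.png

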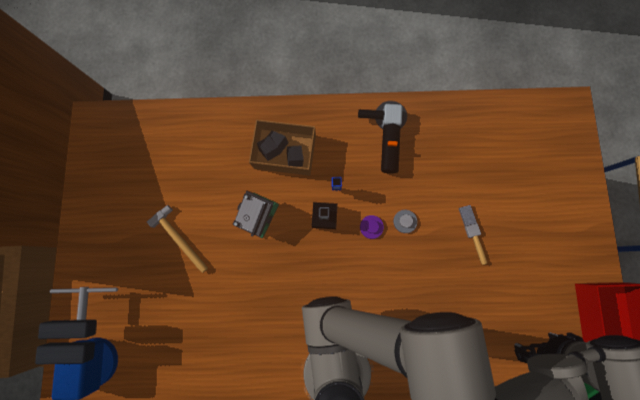

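Run:
```python
from h import *
c=np.load('pics/top.npz');W=world(c);I=c['pixels']
def reg(n,u0,u1,v0,v1,z0,z1):
    P=W[v0:v1,u0:u1].reshape(-1,3);m=(P[:,2]>z0)&(P[:,2]<z1);P=P[m]
    print(n,len(P),'mean',P.mean(0).round(4),'min',P.min(0).round(4),'max',P.max(0).round(4));return P
P=reg('stand',305,345,195,235,.055,.075); print(cv2.minAreaRect((P[:,:2]*1000).astype(np.float32)))
P=reg('handle',305,345,195,235,.10,.2); print(cv2.minAreaRect((P[:,:2]*1000).astype(np.float32)))
P=reg('reftop',390,425,205,240,.020,.03)
P=reg('foot',390,425,205,240,.008,.016)
P=reg('bench',430,450,200,240,-.05,.05)
P=reg('plate',235,275,190,240,.05,.2)
for z in np.arange(.03,.14,.01):
    q=P[(P[:,2]>=z)&(P[:,2]<z+.01)]; print(z.round(2),len(q),q.mean(0).round(3) if len(q) else '')
# plane ransac
rng=np.random.default_rng(0);best=0
for _ in range(500):
    a=P[rng.choice(len(P),3,False)];n=np.cross(a[1]-a[0],a[2]-a[0]);L=np.linalg.norm(n)
    if L<1e-6: continue
    n/=L;m=abs((P-a[0])@n)<.002
    if m.sum()>best:best=m.sum();M=m
Q=P[M];cen=Q.mean(0);n=np.linalg.svd(Q-cen)[2][2];n*=np.sign(n[2]);print('plane',best,cen,n,np.degrees(np.arccos(n[2])))
im=cv2.resize(I[185:250,225:285][:,:,::-1],None,fx=9,fy=9,interpolation=cv2.INTER_CUBIC);cv2.imwrite('pics/work.png',im)
```

```text
stand 473 mean [0.4983 0.0254 0.0649] min [ 0.4574 -0.0171  0.0578] max [0.5412 0.0662 0.0713]
((500.3394470214844, 25.556442260742188), (79.89927673339844, 80.3621826171875), 85.16812896728516)
handle 118 mean [0.4984 0.0253 0.1291] min [0.4828 0.0096 0.1001] max [0.5144 0.0411 0.1358]
((498.7005615234375, 25.420978546142578), (31.038198471069336, 31.279537200927734), 88.52144622802734)
reftop 132 mean [ 0.4783 -0.2477  0.025 ] min [ 0.4578 -0.2687  0.0203] max [ 0.4984 -0.2271  0.0299]
foot 256 mean [ 0.4771 -0.2459  0.0123] min [ 0.439  -0.2865  0.008 ] max [ 0.5176 -0.2092  0.016 ]
bench 794 mean [ 4.801e-01 -3.669e-01  2.000e-04] min [ 0.4127 -0.4054 -0.0086] max [ 0.5482 -0.3293  0.0083]
plate 1180 mean [0.5064 0.2524 0.0875] min [0.4349 0.1885 0.0511] max [0.5816 0.3197 0.1345]
0.03 0 
0.04 0 
0.05 37 [0.462 0.256 0.056]
0.06 109 [0.474 0.253 0.067]
0.07 263 [0.483 0.271 0.075]
0.08 230 [0.507 0.258 0.085]
0.09 335 [0.533 0.243 0.095]
0.1 124 [0.525 0.242 0.104]
0.11 40 [0.501 0.235 0.114]
0.12 33 [0.509 0.22  0.124]
0.13 9 [0.522 0.214 0.132]
0.14 0 
plane 452 [0.50806621 0.26150655 0.08529979] [-0.26880001  0.14269781  0.952567  ] 17.71779652053489
```

View pics/work.png

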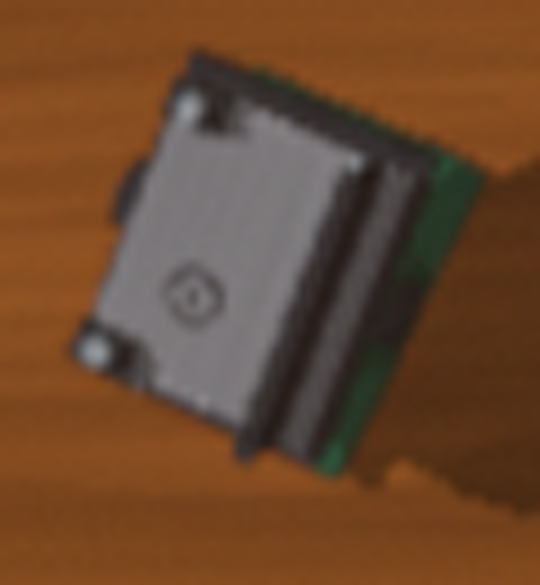

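```bash
cat >> h.py <<'E'
from scipy.spatial.transform import Rotation as Ro
def togo(target,ydir=None):
    s=r.sense();R=Ro.from_rotvec(s['eef_rot']).as_matrix()
    print('clock',round(s['clock'],2),'pos',s['position'].round(4),'F',s['ft_force'].round(2),'w',round(s['width'],4),'g',round(s['grasp_force'],1),'q',s['joint_pos'].round(3))
    print('tool x',R[:,0].round(4),'tool y',R[:,1].round(4),'z',R[:,2].round(4))
    print('shift',(R.T@(np.array(target)-s['position'])).round(4))
    if ydir is not None:
        y=R.T@np.array([*ydir,0]); a=np.arctan2(-y[0],y[1]); print('turn',a,'or',a-np.sign(a)*np.pi)
E
python3 - <<'E'
from h import *
c=np.load('pics/top.npz');W=world(c)
K=c['camera_matrix'];print(K[0,0])
for u,v in((246,218),(247,218)):print(W[v,u])
n=np.array([-0.2688,0.1427,0.95257]);p0=np.array([.50807,.26151,.0853])
o=-c['R'].T@c['t'];d=c['R'].T@np.array([(246-K[0,2])/K[0,0],(217.6-K[1,2])/K[1,1],1])
print('spot',o+d*((p0-o)@n)/(d@n))
P=W[170:195,328:345].reshape(-1,3);P=P[P[:,2]>.03];print('decoy',P.min(0),P.max(0))
togo([.499,.0254,.24],[0,1])
E
```

```text
367.4060688813772
[0.4921203  0.27853955 0.07819741]
[0.49203548 0.27529196 0.07822254]
spot [0.49336938 0.27846584 0.07861165]
decoy [ 0.35091084 -0.03120824  0.07021085] [0.61203455 0.01072437 1.25703812]
clock 0.1 pos [ 0.1338 -0.5073  0.2557] F [-0.03  0.8   0.15] w 0.0855 g 0.0 q [-1.459  0.343  1.525 -0.     1.275 -0.146]
tool x [9.67e-01 2.55e-01 2.00e-04] tool y [ 0.255  -0.967  -0.0013] z [-2.0e-04  1.4e-03 -1.0e+00]
shift [ 0.4889 -0.422   0.0164]
turn -2.8837907653716894 or 0.2578018882181037
```

Call:
send_rows --pt "0.015 -0.013 0" --pt "0.045 -0.039 0" --pt "0.075 -0.065 0" --pt "0.105 -0.091 0" --pt "0.135 -0.117 0" --pt "0.165 -0.143 0" --pt "0.195 -0.169 0" --pt "0.225 -0.195 0" --pt "0.255 -0.221 0" --pt "0.285 -0.246 0" --pt "0.315 -0.272 0" --pt "0.345 -0.298 0" --turn '[0,0.03,0.06,0.09,0.12,0.15,0.18,0.21,0.24,0.258,0.258,0.258]'

```text
clock: 1.1
position: [0.392, -0.1296, 0.2562]
eef_rot: [3.141, -0.001, -0.0]
ft_force: [1.1, -1.1, -0.3]
width: 0.0854
grasp_force: 0.0
```

Run:
```python
from h import *
togo([.499,.0254,.24],[0,1])
```

```text
clock 1.1 pos [ 0.392  -0.1296  0.2562] F [ 1.09 -1.12 -0.32] w 0.0854 g 0.0 q [-0.505  0.135  1.803 -0.     1.203  1.066]
tool x [ 1.e+00 -4.e-04 -1.e-04] tool y [-4.e-04 -1.e+00  1.e-04] z [-1.e-04 -1.e-04 -1.e+00]
shift [ 0.1069 -0.1551  0.0162]
turn 3.1411691176121193 or -0.0004235359776738612
```

Call:
send_rows --pt "0.02 -0.03 0" --pt "0.044 -0.064 0.004" --pt "0.068 -0.098 0.008" --pt "0.09 -0.131 0.012" --pt "0.104 -0.15 0.016" --pt "0.107 -0.156 0.016" --pt "0.107 -0.156 0.016" --pt "0.107 -0.156 0.016" --turn '[0,0,0,0,0,0,0,0]'

```text
clock: 1.77
position: [0.498, 0.0241, 0.24]
eef_rot: [3.141, 0.001, -0.002]
ft_force: [0.1, -0.9, 0.2]
width: 0.0856
grasp_force: 0.0
```

Run:
```python
from h import *
togo([.499,.0254,.24],[0,1])
c=snap('wrist','wrist1.png');W=world(c)
m=(W[...,2]>.12)&(W[...,2]<.15)&(abs(W[...,0]-.5)<.05)&(abs(W[...,1]-.025)<.05)&(c['depth']>0)
P=W[m];print(len(P),P.mean(0),P.min(0),P.max(0)); print(cv2.minAreaRect((P[:,:2]*1000).astype(np.float32)))
```

```text
clock 1.77 pos [0.498  0.0241 0.24  ] F [ 0.14 -0.88  0.2 ] w 0.0856 g 0.0 q [-1.050e-01  3.090e-01  1.620e+00 -1.000e-03  1.214e+00  1.465e+00]
tool x [ 1.0e+00  5.0e-04 -1.2e-03] tool y [ 5.e-04 -1.e+00  5.e-04] z [-1.2e-03 -5.0e-04 -1.0e+00]
shift [ 0.001  -0.0013 -0.    ]
turn -3.1411265907344315 or 0.0004660628553616597
2104 [0.50207965 0.02606257 0.12961545] [0.48326703 0.00978182 0.12001375] [0.51684219 0.04278081 0.13286836]
((500.0099182128906, 26.1041259765625), (32.031005859375, 32.66743087768555), 86.72026824951172)
```

View pics/wrist1.png

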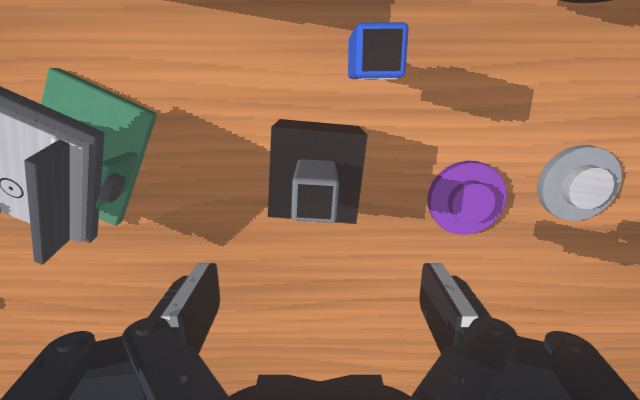

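Call:
send_rows --pt "0.0 -0.001 0.015" --pt "0.001 -0.0015 0.04" --pt "0.001 -0.0015 0.065" --pt "0.001 -0.0015 0.09" --pt "0.001 -0.0015 0.11" --pt "0.001 -0.0015 0.125" --pt "0.001 -0.0015 0.134" --pt "0.001 -0.0015 0.134" --pt "0.001 -0.0015 0.134" --turn '[0.026,0.052,0.052,0.052,0.052,0.052,0.052,0.052,0.052]'

```text
clock: 2.57
position: [0.4995, 0.025, 0.1068]
eef_rot: [3.14, -0.084, 0.0]
ft_force: [0.4, 0.1, -0.4]
width: 0.0854
grasp_force: 0.0
```

Call:
send_rows --pt "0 0 0" --pt "0 0 0" --pt "0 0 0" --pt "0 0 0" --pt "0 0 0" --pt "0 0 0" --pt "0 0 0" --pt "0 0 0" --pt "0 0 0" --pt "0 0 0" --turn '[0,0,0,0,0,0,0,0,0,0]' --jaw 255

```text
clock: 3.4
position: [0.4999, 0.026, 0.107]
eef_rot: [3.14, -0.082, 0.002]
ft_force: [-0.6, 1.1, 6.2]
width: 0.0316
grasp_force: 59.6
```

Call:
send_rows --pt "0 0 -0.006" --pt "0 0 -0.02" --pt "0 0 -0.04" --pt "0 0 -0.06" --pt "0 0 -0.08" --pt "0 0 -0.095" --pt "0 0 -0.1" --pt "0 0 -0.1" --pt "0 0 -0.1" --turn '[0,0,0,0,0,0,0,0,0]'

```text
clock: 4.15
position: [0.4991, 0.026, 0.2056]
eef_rot: [3.14, -0.082, -0.002]
ft_force: [0.8, -0.2, -2.4]
width: 0.0314
grasp_force: 59.5
```

Run:
```python
from h import *
togo([.4783,-.2478,.16])
c=snap('wrist','wrist2.png')
```

```text
clock 4.15 pos [0.4991 0.026  0.2056] F [ 0.82 -0.22 -2.43] w 0.0314 g 59.5 q [-0.101  0.345  1.67  -0.     1.128  1.522]
tool x [ 0.9986 -0.0522 -0.0011] tool y [-5.220e-02 -9.986e-01  1.000e-04] z [-0.0011 -0.     -1.    ]
shift [-0.0064  0.2745  0.0457]
```

View pics/wrist2.png

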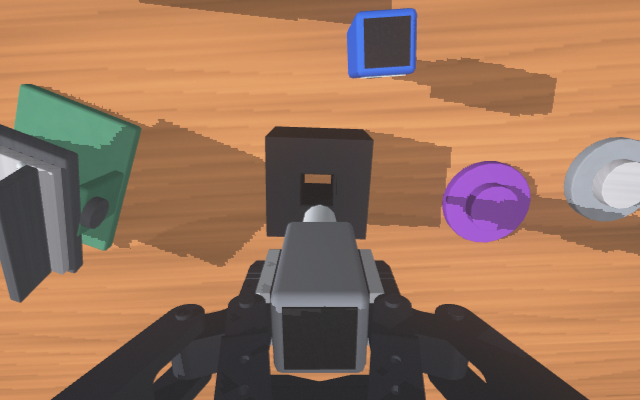

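Call:
send_rows --pt "0 0.012 0" --pt "-0.001 0.04 0" --pt "-0.002 0.072 0" --pt "-0.003 0.107 0" --pt "-0.004 0.142 0" --pt "-0.005 0.177 0" --pt "-0.005 0.21 0.01" --pt "-0.006 0.24 0.02" --pt "-0.006 0.264 0.03" --pt "-0.006 0.2745 0.04" --pt "-0.006 0.2745 0.046" --pt "-0.006 0.2745 0.046" --turn '[0,0,0,0,0,0,0,0,0,0,0,0]'

```text
clock: 5.2
position: [0.4779, -0.2474, 0.158]
eef_rot: [-3.138, 0.084, 0.006]
ft_force: [-0.6, 0.8, -1.5]
width: 0.0315
grasp_force: 59.9
```

```bash
cat >> h.py <<'E'
def handle(c=None):
    """fit planes on the gauge handle in tool frame from the wrist view; lean about tool y"""
    c=c or snap('wrist');W=world(c);s=r.sense();R=Ro.from_rotvec(s['eef_rot']).as_matrix()
    T=(W-s['position'])@R; m=(c['depth']>0)&(abs(T[...,1])<.012)&(abs(T[...,0])<.05)&(T[...,2]>-.04)&(T[...,2]<.1)
    P=T[m]; 
    # top face: z about -.024..; front face: x about +.016; nose below z>.041
    for n,mm in (('side',(P[:,2]>-.01)&(P[:,2]<.03)),('top',(P[:,2]<-.018))):
        Q=P[mm]
        if len(Q)<30: print(n,len(Q));continue
        med=Q;
        for _ in range(4):
            cen=med.mean(0);nn=np.linalg.svd(med-cen)[2][2];dd=abs((med-cen)@nn);med=med[dd<max(2*np.median(dd),.0004)]
        nn*=np.sign(nn[0] if n=='side' else -nn[2])
        lean=np.degrees(np.arctan2(nn[2],nn[0])) if n=='side' else np.degrees(np.arctan2(nn[0],-nn[2]))
        print(n,len(med),'cen',cen.round(4),'n',nn.round(3),'lean',lean.round(2))
    return P
E
python3 - <<'E'
from h import *
togo([.4783,-.2478,.16])
P=handle()
c=snap('top');W=world(c)
s=r.sense()
# disc seen from top and gauge
d=W.reshape(-1,3);m=(abs(d[:,0]-.478)<.05)&(abs(d[:,1]+.248)<.05)
for lo,hi in((.008,.016),(.02,.03),(.03,.1),(.1,.18)):
    q=d[m&(d[:,2]>lo)&(d[:,2]<hi)]
    if len(q):print(lo,len(q),q.min(0).round(4),q.max(0).round(4))
E
```

```text
clock 5.2 pos [ 0.4779 -0.2474  0.158 ] F [-0.62  0.83 -1.49] w 0.0315 g 59.9 q [-0.62   0.466  1.624  0.     1.057  1.004]
tool x [ 0.9986 -0.0535 -0.004 ] tool y [-0.0535 -0.9986 -0.0028] z [-0.0038  0.003  -1.    ]
shift [ 0.0004  0.0004 -0.0021]
side 2340 cen [0.0157 0.0001 0.0078] n [ 1.    -0.     0.003] lean 0.15
top 3378 cen [ 0.0015  0.0002 -0.0223] n [ 0.031 -0.012 -0.999] lean 1.79
0.008 64 [ 0.4567 -0.2876  0.0084] [ 0.5176 -0.2091  0.0159]
0.02 10 [ 0.4722 -0.2351  0.021 ] [ 0.4854 -0.2266  0.0296]
0.1 1 [ 0.4627 -0.2539  0.1379] [ 0.4627 -0.2539  0.1379]
```

Call:
send_rows --pt "0 0 0.006" --pt "0 0 0.014" --pt "0 0 0.02" --pt "0 0 0.024" --pt "0 0 0.027" --pt "0 0 0.027" --turn '[0,0,0,0,0,0]'

```text
clock: 5.8
position: [0.479, -0.2475, 0.1325]
eef_rot: [-3.14, 0.082, 0.002]
ft_force: [-0.4, -0.3, -3.3]
width: 0.0313
grasp_force: 59.9
```

Run:
```python
from h import *
togo([.4783,-.2478,.121])
F=[]
for i in range(4): r.camera('wrist'); F.append(r.sense()['ft_force'])
print(np.mean(F,0),np.std(F,0))
```

```text
clock 5.8 pos [ 0.479  -0.2475  0.1325] F [-0.41 -0.26 -3.27] w 0.0313 g 59.9 q [-0.619  0.498  1.652 -0.     0.993  1.004]
tool x [ 0.9987 -0.0519 -0.0011] tool y [-5.190e-02 -9.987e-01 -7.000e-04] z [-1.1e-03  7.0e-04 -1.0e+00]
shift [-0.0006  0.0003  0.0115]
[ 0.2789933  -0.27155736 -2.45975861] [0.37374134 0.48770875 0.30527453]
```

Call:
send_rows --pt "-0.0005 0 0.002" --pt "-0.0005 0 0.004" --pt "-0.0005 0 0.006" --pt "-0.0005 0 0.008" --pt "-0.0005 0 0.008" --turn '[0,0,0,0,0]'

```text
clock: 6.42
position: [0.4787, -0.2479, 0.1251]
eef_rot: [3.14, -0.082, 0.0]
ft_force: [0.4, 0.3, 0.3]
width: 0.0312
grasp_force: 60.0
```

```bash
cat >> h.py <<'E'
def force(n=6):
    F=[]
    for i in range(n): r.camera('wrist'); F.append(r.sense()['ft_force'])
    print('F',np.mean(F,0).round(2),'sd',np.std(F,0).round(2),'tcp',r.sense()['position'].round(4),'t',r.sense()['clock'])
E
python3 -c "
from h import *
force()"
```

```text
F [-0.1   0.02  0.21] sd [0.59 0.3  0.41] tcp [ 0.4787 -0.2479  0.1254] t 6.7167
```

Call:
send_rows --pt "0 0 0.001" --pt "0 0 0.002" --pt "0 0 0.0025" --pt "0 0 0.0025" --pt "0 0 0.0025" --pt "0 0 0.0025" --pt "0 0 0.0025" --pt "0 0 0.0025" --pt "0 0 0.0025" --pt "0 0 0.0025" --pt "0 0 0.0025" --pt "0 0 0.0025" --turn '[0,0,0,0,0,0,0,0,0,0,0,0]'

```text
clock: 7.72
position: [0.4787, -0.2479, 0.1228]
eef_rot: [3.14, -0.082, 0.0]
ft_force: [0.2, -0.2, 0.9]
width: 0.0311
grasp_force: 60.0
```

```bash
python3 -c "
from h import *
force(8);handle();
togo([.4787,-.2479,.18])"
```

```text
F [-0.16 -0.45  0.97] sd [0.64 0.35 0.36] tcp [ 0.4787 -0.2479  0.1228] t 8.1167
side 2296 cen [ 0.0163 -0.0001  0.0076] n [ 1.    -0.     0.003] lean 0.15
top 3434 cen [ 0.0021  0.0002 -0.0234] n [ 0.035 -0.007 -0.999] lean 2.0
clock 8.17 pos [ 0.4787 -0.2479  0.1228] F [-0.37  0.4   0.41] w 0.0313 g 60.0 q [-0.62   0.51   1.663 -0.     0.968  1.003]
tool x [ 0.9986 -0.0522  0.    ] tool y [-5.220e-02 -9.986e-01  1.000e-04] z [ 0.e+00 -1.e-04 -1.e+00]
shift [-0.      0.     -0.0572]
```

Call:
send_rows --pt "0 0 -0.008" --pt "0 0 -0.025" --pt "0 0 -0.045" --pt "0 -0.015 -0.06" --pt "0.001 -0.04 -0.06" --pt "0.002 -0.07 -0.06" --pt "0.003 -0.1 -0.06" --pt "0.004 -0.13 -0.06" --pt "0.005 -0.16 -0.06" --pt "0.005 -0.19 -0.06" --pt "0.005 -0.21 -0.06" --pt "0.005 -0.2175 -0.06" --turn '[0,-0.1,-0.22,-0.34,-0.46,-0.58,-0.7,-0.82,-0.94,-1.06,-1.18,-1.3]'

```text
clock: 9.17
position: [0.4946, -0.028, 0.183]
eef_rot: [-2.541, -1.845, 0.0]
ft_force: [0.6, -0.5, -2.0]
width: 0.0316
grasp_force: 59.9
```

Call:
send_rows --pt "0 0 0" --pt "0 0 0" --pt "0 0 0" --pt "0 0 0" --turn '[-0.12,-0.241,-0.241,-0.241]'

```text
clock: 9.5
position: [0.4949, -0.0308, 0.1829]
eef_rot: [-2.314, -2.124, 0.0]
ft_force: [-0.5, -0.1, -1.9]
width: 0.0315
grasp_force: 59.9
```

Run:
```python
from h import *
togo([.4951,-.0286,.14],[.9966,-.082])
handle()
c=snap('wrist','wrist3.png');W=world(c)
m=(c['depth']>0)&(abs(W[...,0]-.5)<.09)&(abs(W[...,1]-.255)<.08)&(W[...,2]>.05)&(W[...,2]<.13)
P=W[m];print(len(P))
rng=np.random.default_rng(0);best=0
for _ in range(800):
    a=P[rng.choice(len(P),3,False)];n=np.cross(a[1]-a[0],a[2]-a[0]);L=np.linalg.norm(n)
    if L<1e-5: continue
    n/=L
    if abs(n[2])<.85: continue
    M=abs((P-a[0])@n)<.0015
    if M.sum()>best:best=M.sum();B=M
Q=P[B];cen=Q.mean(0);n=np.linalg.svd(Q-cen)[2][2];n*=np.sign(n[2]);print(best,cen,n,np.degrees(np.arccos(n[2])),np.degrees(np.arctan2(n[1],n[0])))
m=(abs(W[...,0]-.4995)<.06)&(abs(W[...,1]-.025)<.06)&(W[...,2]>.06)&(W[...,2]<.07)&(c['depth']>0)
P=W[m];print('stand',len(P),P.min(0),P.max(0),cv2.minAreaRect((P[:,:2]*1000).astype(np.float32)))
```

```text
clock 9.5 pos [ 0.4949 -0.0308  0.1829] F [-0.51 -0.12 -1.91] w 0.0315 g 59.9 q [-0.217  0.364  1.712 -0.     1.066 -0.131]
tool x [ 0.0855  0.9963 -0.    ] tool y [ 9.963e-01 -8.550e-02 -3.000e-04] z [-3.e-04  0.e+00 -1.e+00]
shift [ 0.0022 -0.      0.0429]
turn -0.0034790228149864117 or 3.1381136307748068
side 2275 cen [ 0.0154 -0.0001  0.0078] n [ 1.    -0.001  0.002] lean 0.1
top 3581 cen [ 0.0009  0.0001 -0.0234] n [ 0.032  0.002 -0.999] lean 1.84
0Traceback (most recent call last):
  File "<stdin>", line 9, in <module>
  File "numpy/random/_generator.pyx", line 864, in numpy.random._generator.Generator.choice
ValueError: a must be a positive integer unless no samples are taken
```

View pics/wrist3.png

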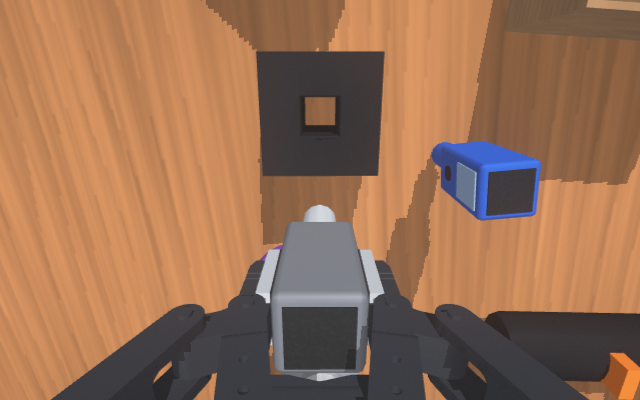

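```bash
cat >> h.py <<'E'
def plane(P,tol=.0015,zmin=.85):
    rng=np.random.default_rng(0);best=0
    for _ in range(800):
        a=P[rng.choice(len(P),3,False)];n=np.cross(a[1]-a[0],a[2]-a[0]);L=np.linalg.norm(n)
        if L<1e-5 or abs(n[2])/L<zmin: continue
        M=abs((P-a[0])@n/L)<tol
        if M.sum()>best:best=M.sum();B=M
    Q=P[B];cen=Q.mean(0);n=np.linalg.svd(Q-cen)[2][2];n*=np.sign(n[2])
    print('plane',best,len(P),cen.round(4),n.round(4),np.degrees(np.arccos(n[2])).round(2),np.degrees(np.arctan2(n[1],n[0])).round(2));return cen,n
E
python3 - <<'E'
from h import *
c=dict(np.load('pics/wrist.npz'));W=world(c)
m=(abs(W[...,0]-.4995)<.06)&(abs(W[...,1]-.025)<.06)&(W[...,2]>.055)&(W[...,2]<.075)&(c['depth']>0)
P=W[m];print('stand',len(P),P.min(0).round(4),P.max(0).round(4),cv2.minAreaRect((P[:,:2]*1000).astype(np.float32)))
for n in('top','scene'):
    D=[]
    for i in range(5): c=r.camera(n);D.append(c['depth'])
    c=dict(c);c['depth']=np.median(D,0);W=world(c)
    m=(c['depth']>0)&(np.hypot(W[...,0]-.5,W[...,1]-.27)<.04)&(W[...,2]>.05)&(W[...,2]<.12)
    print(n,m.sum());plane(W[m],.0025 if n=='top' else .004)
E
```

```text
stand 13777 [ 0.4572 -0.0168  0.0552] [0.5433 0.069  0.0673] ((500.1302185058594, 26.283384323120117), (80.1837158203125, 80.4623031616211), 85.17556762695312)
top 445
plane 420 445 [0.5014 0.2722 0.0817] [-0.2922  0.1386  0.9463] 18.87 154.62
scene 35
plane 33 35 [0.5192 0.2762 0.0894] [-0.294   0.1372  0.9459] 18.93 154.98
```

Call:
send_rows --pt "0 0 0.01" --pt "0 0 0.025" --pt "0 0 0.038" --pt "0 0 0.043" --pt "0.003 0 0.043" --pt "0.006 0 0.043" --pt "0.009 0 0.043" --pt "0.012 0 0.043" --pt "0.015 0 0.043" --pt "0.018 0 0.043" --turn '[0,0,0,0,0,0,0,0,0,0]'

```text
clock: 10.93
position: [0.4969, -0.0144, 0.1409]
eef_rot: [2.307, 2.127, -0.003]
ft_force: [-2.1, -10.7, 0.1]
width: 0.0313
grasp_force: 60.3
```

Run:
```python
from h import *
togo([.4977,-.0017,.14],[.9966,-.082])
handle();force(1)
```

```text
clock 10.93 pos [ 0.4969 -0.0144  0.1409] F [ -2.12 -10.67   0.07] w 0.0313 g 60.3 q [-0.181  0.42   1.761 -0.004  0.958 -0.098]
tool x [ 0.0808  0.9967 -0.0037] tool y [ 0.9967 -0.0807  0.0017] z [ 0.0014 -0.0038 -1.    ]
shift [ 0.0127 -0.0003  0.0009]
turn 0.001251463082345532 or -3.1403411905074474
side 2046 cen [0.0138 0.     0.0076] n [ 0.995 -0.002  0.095] lean 5.47
top 3731 cen [ 0.002   0.0001 -0.0231] n [ 0.115  0.006 -0.993] lean 6.59
F [-2.09 -6.84  0.76] sd [0. 0. 0.] tcp [ 0.4969 -0.014   0.141 ] t 11.0333
```

Call:
send_rows --pt "0.002 0 0" --pt "0.004 0 0" --pt "0.006 0 0" --pt "0.008 0 0" --pt "0.01 0 0" --pt "0.012 0 0" --pt "0.013 0 0" --pt "0.013 0 0" --turn '[0,0,0,0,0,0,0,0]'

```text
clock: 11.7
position: [0.4979, -0.0013, 0.1405]
eef_rot: [2.307, 2.128, -0.002]
ft_force: [-0.3, -8.8, -2.3]
width: 0.0316
grasp_force: 59.7
```

Run:
```python
from h import *
togo([.4977,-.0017,.14],[.9966,-.082])
handle();force(1)
```

```text
clock 11.7 pos [ 0.4979 -0.0013  0.1405] F [-0.31 -8.83 -2.3 ] w 0.0316 g 59.7 q [-0.155  0.422  1.759 -0.004  0.959 -0.072]
tool x [ 0.0808  0.9967 -0.0034] tool y [ 0.9967 -0.0808  0.0013] z [ 0.0011 -0.0035 -1.    ]
shift [-0.0004 -0.0002  0.0005]
turn 0.001180079623422858 or -3.1404125739663704
side 1412 cen [ 0.0129 -0.      0.0073] n [ 0.968 -0.001  0.253] lean 14.64
top 3845 cen [ 0.0046  0.0001 -0.0226] n [ 0.254  0.002 -0.967] lean 14.71
F [-0.16 -6.94 -2.39] sd [0. 0. 0.] tcp [ 0.4979 -0.0014  0.1405] t 11.8
```

Call:
send_rows --pt "0.002 0 0" --pt "0.004 0 0" --pt "0.006 0 0" --pt "0.0065 0 0" --pt "0.0065 0 0" --pt "-0.005 0 0" --pt "-0.02 0 0" --pt "-0.035 0 -0.01" --pt "-0.045 0 -0.03" --pt "-0.045 0 -0.045" --pt "-0.045 0 -0.045" --turn '[0,0,0,0,0,0,0,0,0,0,0]'

```text
clock: 12.72
position: [0.4957, -0.046, 0.1881]
eef_rot: [2.308, 2.123, 0.006]
ft_force: [0.2, 0.2, -0.5]
width: 0.0314
grasp_force: 60.2
```

Run:
```python
from h import *
togo([.4977,-.0017,.14],[.9966,-.082])
P=handle()
c=snap('wrist','wrist4.png')
for i in range(2):handle()
```

```text
clock 12.72 pos [ 0.4957 -0.046   0.1881] F [ 0.17  0.16 -0.5 ] w 0.0314 g 60.2 q [-0.247  0.358  1.705  0.     1.072 -0.164]
tool x [ 8.310e-02  9.965e-01 -7.000e-04] tool y [ 0.9965 -0.0831  0.0068] z [ 0.0067 -0.0013 -1.    ]
shift [ 0.0443 -0.002   0.0481]
turn -0.0011191532057237324 or 3.1404735003840694
side 1018 cen [0.0114 0.     0.0069] n [ 0.948 -0.     0.317] lean 18.49
top 3720 cen [ 0.0051  0.     -0.0237] n [ 0.319 -0.007 -0.948] lean 18.58
side 1030 cen [0.0119 0.     0.0071] n [ 0.948 -0.001  0.317] lean 18.47
top 3776 cen [ 0.0051  0.0001 -0.0229] n [ 0.308 -0.006 -0.951] lean 17.92
side 1045 cen [ 0.0121 -0.      0.0072] n [ 0.948 -0.     0.317] lean 18.47
top 3709 cen [ 0.0052  0.0001 -0.0226] n [ 0.305 -0.003 -0.952] lean 17.73
```

View pics/wrist4.png

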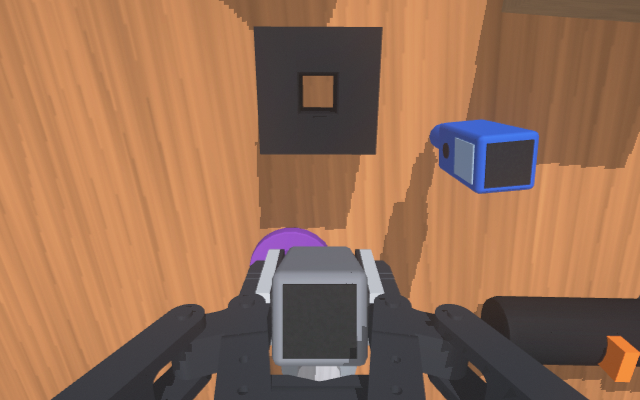

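```bash
cat >> h.py <<'E'
def axis(lean=18.4):
    c=snap('wrist');W=world(c);s=r.sense();R=Ro.from_rotvec(s['eef_rot']).as_matrix()
    T=(W-s['position'])@R; m=(c['depth']>0)&(abs(T[...,1])<.010)&(abs(T[...,0])<.05)&(T[...,2]>-.04)&(T[...,2]<.02)
    P=T[m];a=np.radians(lean);ax=np.array([-np.sin(a),0,np.cos(a)]);pe=np.array([np.cos(a),0,np.sin(a)])
    u=P@ax;w=P@pe
    h,e=np.histogram(u,np.arange(-.04,.02,.0005));k=e[h.argmax()];t=np.median(u[abs(u-k-.00025)<.001])
    q=w[abs(u-t)<.0015]
    sw=np.median(w[(u>t+.006)&(w>.0)])
    print('top at',t.round(4),'extent',np.percentile(q,[0.5,99.5]).round(4),'mid',np.percentile(q,[.5,99.5]).mean().round(4),'side',sw.round(4))
    Y=T[(c['depth']>0)&(abs(T[...,0])<.05)];yy=Y[abs(Y@ax-t)<.0015][:,1];yy=yy[abs(yy)<.02];print('y ext',yy.min().round(4),yy.max().round(4))
    tip=(t+.125)*ax+(sw-.016)*pe;print('tip in tool',tip.round(4)); return tip
E
python3 - <<'E'
from h import *
axis();axis()
E
```

```text
top at -0.0228 extent [-0.0165  0.0132] mid -0.0017 side 0.014
y ext -0.02 0.0199
tip in tool [-0.0342  0.      0.0963]
top at -0.0227 extent [-0.0163  0.0132] mid -0.0016 side 0.014
y ext -0.02 0.02
tip in tool [-0.0341  0.      0.0964]
```

Call:
send_rows --pt "0 0 -0.015" --pt "0.004 0 -0.04" --pt "0.02 0.001 -0.057" --pt "0.05 0.003 -0.057" --pt "0.085 0.006 -0.057" --pt "0.12 0.01 -0.057" --pt "0.155 0.015 -0.057" --pt "0.19 0.02 -0.057" --pt "0.22 0.025 -0.057" --pt "0.25 0.03 -0.057" --pt "0.28 0.035 -0.057" --pt "0.296 0.04 -0.057" --turn '[0,-0.06,-0.17,-0.28,-0.39,-0.5,-0.61,-0.72,-0.83,-0.94,-1.05,-1.16]'

```text
clock: 14.02
position: [0.5575, 0.2504, 0.2404]
eef_rot: [-0.753, -3.048, -0.0]
ft_force: [0.5, -1.3, -1.9]
width: 0.0311
grasp_force: 60.1
```

Call:
send_rows --pt "0 0 0" --pt "0 0 0" --pt "0 0 0" --turn '[-0.053,-0.053,-0.053]'

```text
clock: 14.27
position: [0.5575, 0.247, 0.2406]
eef_rot: [-0.687, -3.064, 0.002]
ft_force: [0.5, -0.2, -1.7]
width: 0.0311
grasp_force: 60.2
```

Run:
```python
from h import *
togo([.560,.246,.245],[.427,.904])
c=snap('wrist','wrist5.png');W=world(c)
m=(c['depth']>0)&(np.hypot(W[...,0]-.4925,W[...,1]-.278)<.035)&(W[...,2]>.05)&(W[...,2]<.12)
plane(W[m]);axis()
```

```text
clock 14.27 pos [0.5575 0.247  0.2406] F [ 0.53 -0.18 -1.7 ] w 0.0311 g 60.2 q [ 0.292  0.512  1.298 -0.     1.334 -0.838]
tool x [-0.9043  0.4268  0.0014] tool y [ 0.4268  0.9043 -0.0016] z [-1.9e-03 -8.0e-04 -1.0e+00]
shift [-0.0027  0.0001 -0.0044]
turn 0.0003293530663114024 or -3.1412633005234816
plane 6405 6823 [0.4931 0.277  0.0784] [-0.2923  0.1395  0.9461] 18.9 154.49
top at -0.0227 extent [-0.0153  0.0143] mid -0.0005 side 0.0152
y ext -0.02 0.02
tip in tool [-0.0331  0.      0.0968]
```

View pics/wrist5.png

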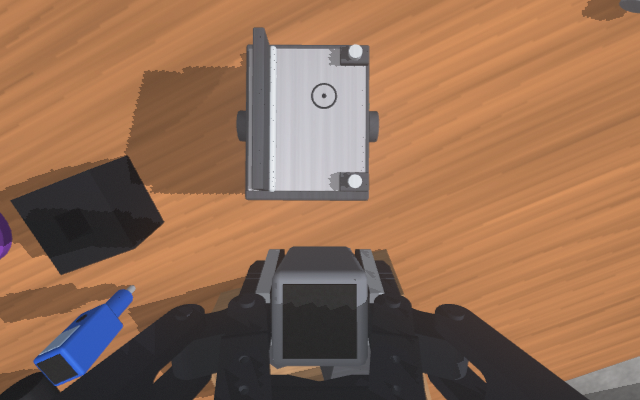

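Run:
```python
from h import *
c=dict(np.load('pics/wrist.npz'));W=world(c);I=c['pixels']
g=cv2.cvtColor(I,cv2.COLOR_RGB2GRAY)
sub=g[78:114,304:344].astype(int);v,u=np.nonzero(sub<90);print('ring centre px',(u.min()+u.max())/2+304,(v.min()+v.max())/2+78, u.max()-u.min())
k=(g[92:101,319:330]<110);v,u=np.nonzero(k);uc,vc=u.mean()+319,v.mean()+92;print('dot',uc,vc)
m=(c['depth']>0)&(np.hypot(W[...,0]-.4925,W[...,1]-.278)<.035)&(W[...,2]>.05)&(W[...,2]<.12)
p0,n=plane(W[m]);K=c['camera_matrix'];o=-c['R'].T@c['t'];d=c['R'].T@np.array([(uc-K[0,2])/K[0,0],(vc-K[1,2])/K[1,1],1])
sp=o+d*((p0-o)@n)/(d@n);print('spot',sp)
s=r.sense();R=Ro.from_rotvec(s['eef_rot']).as_matrix();tip=np.array([-.0335,0,.0966])
for h in(.025,.003,0,-.006):print(h,(R.T@(sp+h*n-s['position'])-tip).round(4))
```

```text
ring centre px 324.0 95.0 24
dot 323.61538461538464 94.92307692307692
plane 6420 6817 [0.493  0.277  0.0783] [-0.292   0.1401  0.9461] 18.9 154.37
spot [0.49426925 0.27866459 0.07847597]
0.025 [0.1127 0.0022 0.0426]
0.003 [0.1056 0.0022 0.0634]
0 [0.1046 0.0022 0.0663]
-0.006 [0.1027 0.0022 0.0719]
```

Call:
send_rows --pt "0.01 0 0" --pt "0.03 0.001 0" --pt "0.055 0.002 0" --pt "0.08 0.002 0.01" --pt "0.1 0.002 0.02" --pt "0.112 0.002 0.035" --pt "0.1127 0.002 0.0426" --pt "0.1127 0.002 0.0426" --pt "0.1127 0.002 0.0426" --pt "0.1127 0.002 0.0426" --turn '[0,0,0,0,0,0,0,0,0,0]'

```text
clock: 15.2
position: [0.4581, 0.2963, 0.1999]
eef_rot: [0.687, 3.064, 0.001]
ft_force: [-0.4, 0.3, -2.3]
width: 0.0311
grasp_force: 60.2
```

```bash
cat >> h.py <<'E'
SP=np.array([.49427,.27866,.07848]);N=np.array([-.292,.140,.946])
def go(tip=(-.0335,0,.0966),hs=(.01,.003,0,-.006)):
    s=r.sense();R=Ro.from_rotvec(s['eef_rot']).as_matrix()
    tw=s['position']+R@np.array(tip);print('tip above plate',((tw-SP)@N).round(4))
    for h in hs:print(h,(R.T@(SP+h*N-s['position'])-np.array(tip)).round(4))
E
python3 - <<'E'
from h import *
togo([.5,.28,.2]);go();axis();force(6)
for n in('scene','top'):
    c=snap(n)
    u,v,w=(c['camera_matrix']@(c['R']@SP+c['t']));u/=w;v/=w;print(n,u,v)
    if n=='scene':
        u,v=int(u),int(v);cv2.imwrite('pics/s6.png',cv2.resize(c['pixels'][v-45:v+30,u-50:u+50][:,:,::-1],None,fx=7,fy=7,interpolation=cv2.INTER_CUBIC))
E
```

```text
clock 15.2 pos [0.4581 0.2963 0.1999] F [-0.36  0.31 -2.31] w 0.0311 g 60.2 q [ 0.434  0.429  1.554 -0.     1.157 -0.696]
tool x [-0.9043  0.4269 -0.0013] tool y [0.4268 0.9043 0.0011] z [ 1.7e-03  5.0e-04 -1.0e+00]
shift [-0.0449  0.0031  0.    ]
tip above plate 0.0257
0.01 [-0.0034 -0.0007  0.0154]
0.003 [-0.0056 -0.0007  0.0221]
0 [-0.0066 -0.0007  0.0249]
-0.006 [-0.0085 -0.0007  0.0306]
top at -0.0228 extent [-0.0157  0.014 ] mid -0.0008 side 0.0149
y ext -0.02 0.0199
tip in tool [-0.0333  0.      0.0966]
F [ 0.01  0.09 -1.51] sd [0.53 0.31 0.42] tcp [0.4572 0.2965 0.1993] t 15.55
scene 335.50324568475696 160.19627577986856
top 245.95360846040887 217.32880314282542
```

View pics/s6.png

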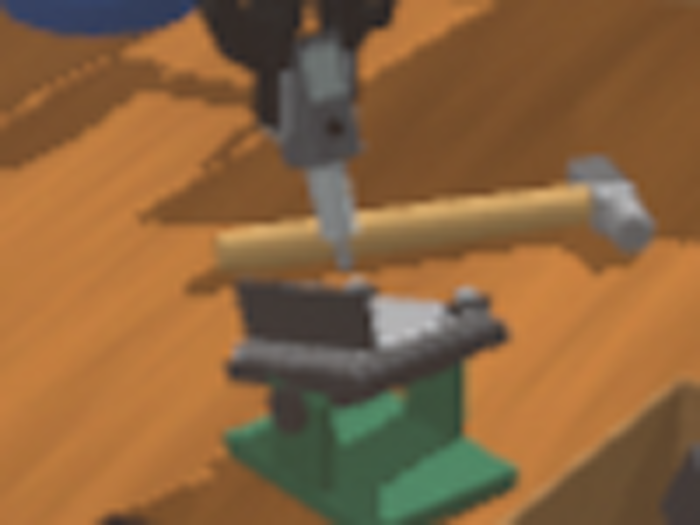

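Run:
```python
from h import *
c=dict(np.load('pics/scene.npz'))
for p in (SP,SP+.0257*N):
    q=c['camera_matrix']@(c['R']@p+c['t']);print(q[:2]/q[2], 'mm/px',q[2]/c['camera_matrix'][0,0]*1000)
togo([.5,.28,.2]);go()
```

```text
[335.50324568 160.19627578] mm/px 3.705739779743887
[334.08070783 153.52633009] mm/px 3.688753959429727
clock 15.65 pos [0.457  0.2966 0.1992] F [ 0.24 -0.57 -2.53] w 0.0315 g 60.2 q [ 0.435  0.429  1.556 -0.     1.156 -0.696]
tool x [-9.048e-01  4.259e-01 -1.000e-04] tool y [ 0.4259  0.9048 -0.    ] z [ 1.e-04 -1.e-04 -1.e+00]
shift [-0.046   0.0033 -0.0008]
tip above plate 0.0254
0.01 [-0.0046 -0.0003  0.0147]
0.003 [-0.0069 -0.0003  0.0213]
0 [-0.0078 -0.0003  0.0241]
-0.006 [-0.0098 -0.0004  0.0298]
```

Call:
send_rows --pt "-0.001 0 0.004" --pt "-0.003 0 0.009" --pt "-0.0045 0 0.014" --pt "-0.006 -0.0003 0.018" --pt "-0.0069 -0.0003 0.0213" --pt "-0.0069 -0.0003 0.0213" --pt "-0.0069 -0.0003 0.0213" --turn '[0,0,0,0,0,0,0]'

```text
clock: 16.23
position: [0.463, 0.2933, 0.1775]
eef_rot: [-0.685, -3.065, 0.001]
ft_force: [-0.7, -0.3, -1.7]
width: 0.0316
grasp_force: 60.2
```

Run:
```python
from h import *
force(8);go();axis()
```

```text
F [-0.43 -0.22 -1.9 ] sd [0.32 0.55 0.45] tcp [0.463  0.2935 0.178 ] t 16.6333
tip above plate 0.0031
0.01 [ 0.0022 -0.0001 -0.0065]
0.003 [-0.0001 -0.0001  0.0001]
0 [-0.0011 -0.0001  0.003 ]
-0.006 [-0.003  -0.0002  0.0086]
top at -0.0229 extent [-0.0156  0.0142] mid -0.0007 side 0.0149
y ext -0.02 0.0199
tip in tool [-0.0333  0.      0.0966]
```

Call:
send_rows --pt "-0.0004 0 0.0014" --pt "-0.001 0 0.003" --pt "-0.0017 0 0.005" --pt "-0.0023 0 0.0066" --pt "-0.0023 0 0.0066" --pt "-0.0023 0 0.0066" --turn '[0,0,0,0,0,0]'

```text
clock: 17.18
position: [0.4651, 0.2925, 0.1713]
eef_rot: [-0.685, -3.066, -0.0]
ft_force: [-2.2, 0.4, -0.4]
width: 0.0315
grasp_force: 60.5
```

Run:
```python
from h import *
force(12);go();axis()
```

```text
F [-0.88  0.82  0.7 ] sd [0.62 0.41 0.75] tcp [0.4651 0.2925 0.1713] t 17.7833
tip above plate -0.004
0.01 [ 0.0045 -0.0001 -0.0132]
0.003 [ 0.0022 -0.0001 -0.0066]
0 [ 0.0012 -0.0001 -0.0038]
-0.006 [-0.0007 -0.0001  0.0019]
top at -0.0228 extent [-0.0156  0.0142] mid -0.0007 side 0.0149
y ext -0.02 0.0199
tip in tool [-0.0333  0.      0.0966]
```

Call:
send_rows --pt "-0.0002 0 0.0005" --pt "-0.0004 0 0.0012" --pt "-0.0004 0 0.0012" --pt "-0.0004 0 0.0012" --pt "-0.0004 0 0.0012" --pt "-0.0004 0 0.0012" --pt "-0.0004 0 0.0012" --pt "-0.0004 0 0.0012" --pt "-0.0004 0 0.0012" --pt "-0.0004 0 0.0012" --pt "-0.0004 0 0.0012" --pt "-0.0004 0 0.0012" --turn '[0,0,0,0,0,0,0,0,0,0,0,0]'

```text
clock: 18.83
position: [0.4655, 0.2923, 0.1701]
eef_rot: [0.685, 3.066, -0.0]
ft_force: [-1.1, 1.7, 0.6]
width: 0.0316
grasp_force: 60.6
```

Run:
```python
from h import *
force(12);go();handle();axis()
c=r.camera('wrist');W=world(c)
m=(c['depth']>0)&(np.hypot(W[...,0]-.484,W[...,1]-.283)<.05)&(W[...,2]>.05)&(W[...,2]<.1)
print(m.sum())
if m.sum()>300: plane(W[m])
c=snap('scene');cv2.imwrite('pics/s7.png',cv2.resize(c['pixels'][115:190,285:385][:,:,::-1],None,fx=7,fy=7,interpolation=cv2.INTER_CUBIC))
```

```text
F [-0.78  1.62  1.16] sd [0.33 0.53 0.44] tcp [0.4655 0.2923 0.1701] t 19.4333
tip above plate -0.0053
0.01 [ 0.0049 -0.     -0.0145]
0.003 [ 0.0026 -0.0001 -0.0078]
0 [ 0.0017 -0.0001 -0.005 ]
-0.006 [-0.0003 -0.0001  0.0007]
side 1070 cen [0.0133 0.     0.007 ] n [ 0.949 -0.001  0.315] lean 18.36
top 3444 cen [ 0.0058 -0.0002 -0.0222] n [ 0.297  0.006 -0.955] lean 17.26
top at -0.0229 extent [-0.0156  0.0142] mid -0.0007 side 0.0149
y ext -0.02 0.02
tip in tool [-0.0333  0.      0.0966]
6699
plane 3744 6699 [0.4737 0.2816 0.0716] [-0.2938  0.1428  0.9451] 19.06 154.08
```

View pics/s7.png

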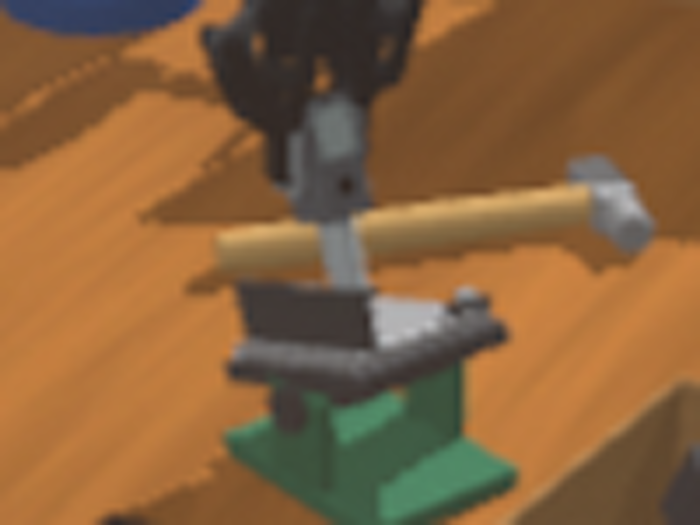

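The gauge is on the dot, leaning 18.4° against the plate's 18.9°. The tip is pressed about 5–6 mm (about 3.7 N), and the table's tilt has not changed.

```bash
python3 -c "
from rig import r
print(r.sign_off())"
```

```text
the job is handed in; nothing more can be done
None
```

I zeroed the gauge upright on the grey disc at about half travel for over a second. I then pressed it on the dot, within about 1° of square and again at about half travel. It was still held steady there when I handed the job in at about 19.5 s; since the tool cannot tilt, I first leaned the gauge in the jaws by pushing its nose against the side of the stand.

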